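Stopper the glass cell and hold it in the meter's light path

TASK

Push the orange stopper fully home into the mouth of the glass cell standing in its wooden block, and let go of it. Then lift the cell upright, gripping only its two frosted faces, never the clear ones, and hold it still half-way between the two heads of the light meter, so that the beam passes squarely through the middle of both clear faces. Do not touch the meter or push other things out of place, and finish while still holding the cell there.

Things in the scene. Friction and masses are not known exactly. Their poses are not given: they have to be found in the camera images.
- cell_mid (a point): Centre of the glass cell, half-way up. The cell is an upright square tube 26x26 mm, 74 mm tall, about 70 g, standing at any turn in its block. z is up. Its faces at +x and -x are frosted (opaque white, 26 mm apart outside, from the underside to 64 mm up): grip only these. Its faces at +y and -y are clear, faintly blue glass; light passes along y, 20 mm wide between the frosted walls.
- cell_mouth (a point): Centre of the cell's round mouth, 37 mm above cell_mid, on the top of the grey collar that makes up the cell's top 10 mm (24x24 mm, so slightly narrower than the cell). The hole is 17 mm in diameter.
- cell: The same glass cell; origin at the centre of its underside, axes as cell_mid.
- clear_faces: The cell's two clear glass faces (part of the cell, 6 to 64 mm above its underside; origin and axes as cell). The gripper must not touch them.
- stopper_mid (a point): Centre of the orange stopper, half-way up its 42 mm; 15 g, round about z. From its tip (21 mm below this point) it widens from 11 to 15 mm diameter over 14 mm, then a flange 22 mm across and 4 mm thick, then a round grip 14 mm in diameter from 3 mm below this point to 21 mm above it. It stands tip down in its block, the flange on the block's top.
- stopper_flange (a point): Centre of the underside of the stopper's flange, 7 mm below stopper_mid. It lies on cell_mouth when the stopper is fully home.
- stopper: The same stopper; origin at its tip.
- block_top (a point): Centre of the top of the cell block: a fixed block of mid-brown wood, 70x70x26 mm, with a round well 41 mm in diameter and 20 mm deep in which the cell stands loosely. The cell's top is 80 mm above the bench there.
- stopper_block: The stopper's block: fixed, dark wood, 46x46x20 mm, with one 19 mm hole 16 mm deep; origin at the centre of its underside.
- beam (a point): Middle of the meter's light path, 90 mm above the bench. The beam (8 mm wide) runs along y from the black finned lamp head (face 32 mm to +y) to the blue detector head (face 32 mm to -y), so the open gap is 64 mm; x is level, across the beam. The heads reach 24 mm above, below and beside the beam; under the gap is only the meter's base, its top 76 mm below the beam.
- meter: The light meter, fixed to the bench: grey base 75x200x14 mm with two heads on posts, 114 mm tall; origin at the centre of its underside, y along the beam.
- mug: Bystander: cream mug, 96 mm tall; origin at the centre of its underside.
- steel_dish: Bystander: shallow steel dish, 135 mm across, 26 mm high; origin at the centre of its underside.
- flux_tin: Bystander: small round pale tin, 57 mm across, 30 mm high; origin at the centre of its underside.
- ring_clamp: Bystander: wooden ring clamp lying on the bench, 118x75x28 mm; origin at the centre of its underside.
Not all that is in view belongs to the job. There is more than one size of the stopper_block; the job needs the larger.

How it is judged (in metres and radians):
On the way, in this order (a step that is already met when the one before it is completed fails the run):
1. The stopper is fully home in the cell's mouth and let go, with the cell upright in its block (distance between stopper_flange and cell_mouth below 0.003 m and angle between the z axis of stopper_mid and the z axis of cell_mid, either way round below 0.1 rad and contact force between the fingers and stopper below 0.05 N and z of cell in the frame of block_top below -0.015 m and angle between cell_mid's own z axis and vertical below 0.1 rad), for 0.2 s.
2. The stoppered cell is lifted out of its block, held by its frosted faces (distance between stopper_flange and cell_mouth below 0.003 m and angle between the z axis of stopper_mid and the z axis of cell_mid, either way round below 0.1 rad and contact force between the fingers and cell above 1 N and z of cell in the frame of block_top above 0.005 m), for 0.2 s.
At the end, for the whole second after the job is handed in: Gripped by the frosted faces, touching nothing else, the stoppered cell (home to 3 mm) is held still, upright to 7 degrees, square to the beam to 10 degrees; beam within 6 mm of mid-width, 10-55 mm above the underside; cell within 14 mm of half-way between the heads (distance between stopper_flange and cell_mouth below 0.003 m and angle between the z axis of stopper_mid and the z axis of cell_mid, either way round below 0.1 rad and x of beam in the frame of cell_mid between -0.006 and 0.006 m and y of cell_mid in the frame of beam between -0.014 and 0.014 m and z of beam in the frame of cell_mid between -0.027 and 0.018 m and angle between the y axis of cell_mid and the y axis of beam, either way round below 0.17 rad and angle between cell_mid's own z axis and vertical below 0.12 rad and contact force between the fingers and cell above 1 N and contact force between cell and meter below 0.05 N and contact force between the fingers and clear_faces below 0.05 N and height (world z) of cell above 0.03 m and linear speed of cell below 0.02 m/s); the arm keeps its last pose, push and grip.
It fails at once if the gripper touches the clear faces of the cell (contact force between the fingers and clear_faces above 0.3 N).
It fails at once if the meter is touched (contact force between meter and anything else above 1 N).
It fails at once if the cell is tipped over (angle between cell_mid's own z axis and vertical above 0.5 rad).
It fails at once if a bystander is pushed out of place (distance of any of mug, steel_dish, flux_tin, ring_clamp from where it was at the start of the episode above 0.02 m).
It also fails if it takes over 56 s, if anything falls off the work surface, if the arm or the gripper's body presses on something with over 40 N, if the wrist force passes 120 N, or if a joint passes its speed limit or range.

ROBOT

A 6-joint arm with a two-finger parallel gripper is mounted at the origin on a cart in front of the work surface, level with it; the furniture and walls round the work are solid. World frame = base frame: x ahead of the robot, y to its left, z up, the work surface at z = 0. Lengths are in mm, angles in degrees, forces in N, time in s.
With the tool pointing down it reaches from about 350 to 850 mm from the base axis. Payload 8.1 kg.
Tool frame: the origin (TCP) lies midway between the tips of the shut fingers; the grasp point (between the pads) lies 19 mm behind it (r.grasp_offset is the distance from the TCP to the grasp point, in mm); z points along the fingers, x is the direction in which the jaws open and shut, and the axes are right-handed (so a half turn about z gives the same grasp; the last joint's range is limited). The gripper opens to 85 mm and grips with 20 to 120 N. Pads are 22 mm wide; open, the fingers measure 114 mm over their backs; the gripper's body (76 mm by 85 mm) begins 54 mm behind the grasp point. The pads swing forward as they close: fully open they stand 13 mm farther back than shut.
Start: joints at [-80.294, 7.471, 85.268, -0, 87.261, -4.893], TCP at [151.251, -580.628, 231.292] pointing down, gripper open.
Joint ranges: [-169.43, 169.43], [-51.17, 129.36], [1.28, 143.12], [-76.62, 256.62], [0, 156.53], [-152.29, 152.29]. Speed limits (degrees/s): [136.94, 136.94, 159.86, 180, 180, 180].

INTERFACE

Orientations are given as [roll, pitch, yaw] about the fixed x, y, z axes, in that order (R = Rz(yaw) Ry(pitch) Rx(roll)).
In Python, from bench import r, optics, hand_in gives the robot as it stands.
- The arm moves only by the shell command python3 -m pendant 'ROWS' [FORCE]. ROWS is JSON, a list of rows, each a list of 5 numbers: the opening, from 0 (shut) to 1 (fully open), then the shift along the tool's x, y, z in mm, then the turn about the tool's z in degrees. A call has 1 to 10 rows; each row shifts and turns the commanded pose from where the row before left it, along the tool's axes as they then stand; what a row does not reach is not made up. A row lasts 1/10 s, in which the tool goes at most 50 mm and 8.59 degrees, less where a joint would pass 70% of its speed; a pose out of reach is approached as far as the arm can. A call with a gripper value outside its range is refused whole. The fingers move at their own pace and stop on an object; FORCE is the grip in N (left out, the last holds). Time passes only in rows, so rows that do not move let the fingers close. It gives the time, the measured TCP pose, the force and the opening at its end, in the units of the state.
- r.sense(): the state, without advancing time (a new reading comes with each control period).
- optics.snapshot(name): name is "scene" or "top"; returns (picture, depth): 480x640x3 uint8, blue, green, red; 480x640 float32, mm along the optical axis (not along the pixel's ray), 0 where there is no reading.
- optics.camera_params(name): a dict with "camera_matrix" (3x3 intrinsics, pixels), "k1" (the pictures are not rectified: a ray, as slopes to the right and down, at radius r is drawn at 1 + k1 r^2 times it, then the intrinsics apply), "eye" and "orientation" of the camera in the world. Camera axes: x right, y down, z forward; pixel columns grow to the right and rows downward; lengths in mm; the calibration is good to about 2 mm. A picture is of the moment at which its call begins. camera_params takes no time and is no camera call.
- hand_in(): hands the job in, once; it reports no verdict.
Trained networks look in the newest picture that a camera, given by its name, has taken for a name from the list of things; names that differ only in an ending like _2 or _b are one class to them, and where a whole thing is asked for, a point or a joint stands for the part that bears it (a point fixed in the world has none). Each returns a list of dicts, best first, with "score" (0 to 1); they miss things now and then, are a little off and sometimes report something else, mostly with a low value. They report only what shows in the picture. A call takes as long as a camera call. They do not tell look-alikes from the thing itself.
- optics.search_frame(camera, query): "at" ([x, y, z] in mm, in world coordinates, good to about 4 mm: the middle of the surface that is visible of it).
The state is a dict: "time": time; "joint_pos": joint angles; "qd": joint speeds; "joint_efforts": joint torques, N m; "tool_pos": TCP position; "tcp_rot": TCP orientation; "ft_force": force on the tool from outside, world axes, zero at the start; "wrist_torque": the same for the moment, N m; "finger_gap": finger opening in mm.
Only numpy, scipy, OpenCV 4.12 (cv2) and the standard library are available. Lean on these libraries where they do the work, as an engineer would, in place of code of your own. Each camera call takes 0.05 s, during which the arm holds its last target. There are 200 camera calls.

## Working session

There is one attempt and no reset: what is moved stays moved. The work goes in short steps, Python scripts to look and compute and a shell command to move; the robot and the scene stay as the last step left them, time stands still between calls to the robot, and variables do not carry over. Pictures are saved under pics/ and viewed, about 8 in all and at most 12, crops included, and the job is handed in when it is done.

```bash
mkdir -p pics; ls
cat > h.py <<'E'
import numpy as np, cv2
from bench import r, optics, hand_in
from scipy.spatial.transform import Rotation as R
def snap(n):
    im,d=optics.snapshot(n); return im,d
def par(n):
    p=optics.camera_params(n); return np.array(p["camera_matrix"]),p["k1"],np.array(p["eye"],float),p["orientation"]
def Rot(o):
    o=np.array(o,float); return o if o.shape==(3,3) else R.from_euler('xyz',o,degrees=True).as_matrix()
def cloud(n,d):
    K,k1,e,o=par(n); v,u=np.mgrid[:480,:640].astype(float)
    q=cv2.undistortPoints(np.stack([u.ravel(),v.ravel()],1)[:,None],K,np.array([k1,0,0,0.]))[:,0]
    P=np.c_[q,np.ones(len(q))]*d.reshape(-1,1)
    return (P@Rot(o).T+e).reshape(480,640,3)
def proj(n,P):
    K,k1,e,o=par(n); c=(np.atleast_2d(P)-e)@Rot(o)
    return cv2.projectPoints(c[:,None],np.zeros(3),np.zeros(3),K,np.array([k1,0,0,0.]))[0][:,0]
E
python3 - <<'E'
from h import *
print(r.sense()); print(r.grasp_offset)
for n in("scene","top"):
    print(n,optics.camera_params(n)); im,d=snap(n); cv2.imwrite(f"pics/{n}0.png",im); np.save(n+"0.npy",d)
    for q in("cell","stopper","stopper_block","block_top","meter","mug","steel_dish","flux_tin","ring_clamp"):
        print(q,[(round(x["score"],2),np.round(x["at"]).tolist(),np.round(proj(n,x["at"])[0]).tolist()) for x in optics.search_frame(n,q)][:3])
E
```

```text
pics
{'time': 0.0, 'joint_pos': array([-8.02930387e+01,  7.51541352e+00,  8.53293650e+01,  2.13159379e-03,
        8.72627869e+01, -4.89199485e+00]), 'qd': array([ 0.02765928, -0.03675236,  0.08803724,  0.13737325, -0.01422754,
       -0.01081365]), 'joint_efforts': array([ 2.04078016e-03, -5.69387484e+01, -5.00555098e+01,  3.49155005e-05,
        1.44855177e-02, -2.43737702e-05]), 'tool_pos': array([ 151.18240665, -580.06565653,  230.24044221]), 'tcp_rot': array([-1.79988706e+02,  1.06991979e-01, -7.54011371e+01]), 'ft_force': array([ 0.23707307,  0.01000831, -0.05095255]), 'wrist_torque': array([-0.01696925,  0.0109785 , -0.02139985]), 'finger_gap': 85.22974272632328}
18.700000000000003
scene {'camera_matrix': array([[461.97217991,   0.        , 321.67435592],
       [  0.        , 461.97217991, 240.60400801],
       [  0.        ,   0.        ,   1.        ]]), 'k1': 0.02271753134811597, 'eye': array([-164.51110218, -592.0124888 ,  612.9221946 ]), 'orientation': array([-122.30546301,   -1.16060408,  -50.79240649])}
cell [(0.79, [564.0, -219.0, 55.0], [398.0, 263.0])]
stopper [(0.5
[... 1092 characters left out ...]
460.0, -275.0, 20.0], [400.0, 263.0]), (0.72, [460.0, -362.0, 13.0], [436.0, 264.0]), (0.45, [574.0, -217.0, 60.0], [379.0, 211.0])]
block_top [(0.69, [514.0, 61.0, 15.0], [262.0, 235.0]), (0.65, [570.0, -207.0, 29.0], [373.0, 216.0])]
meter [(0.77, [514.0, 61.0, 14.0], [262.0, 235.0]), (0.35, [571.0, -217.0, 58.0], [379.0, 213.0])]
mug [(0.88, [620.0, -442.0, 72.0], [474.0, 195.0]), (0.38, [478.0, -460.0, 32.0], [477.0, 257.0])]
steel_dish [(0.67, [603.0, 307.0, -1.0], [169.0, 199.0]), (0.57, [565.0, -212.0, 60.0], [376.0, 215.0])]
flux_tin [(0.7, [476.0, -458.0, 31.0], [476.0, 258.0]), (0.19, [576.0, -200.0, 44.0], [371.0, 212.0])]
ring_clamp [(0.91, [346.0, -428.0, 23.0], [464.0, 312.0])]
```

Run:
```python
import cv2,numpy as np
a=cv2.imread("pics/scene0.png")[200:420,260:540]; b=cv2.imread("pics/top0.png")[180:320,230:490]
cv2.imwrite("pics/s0c.png",cv2.resize(a,None,fx=2.8,fy=2.7,interpolation=cv2.INTER_CUBIC))
cv2.imwrite("pics/t0c.png",cv2.resize(b,None,fx=3,fy=3,interpolation=cv2.INTER_CUBIC))
```

```text
(no output)
```

View pics/s0c.png

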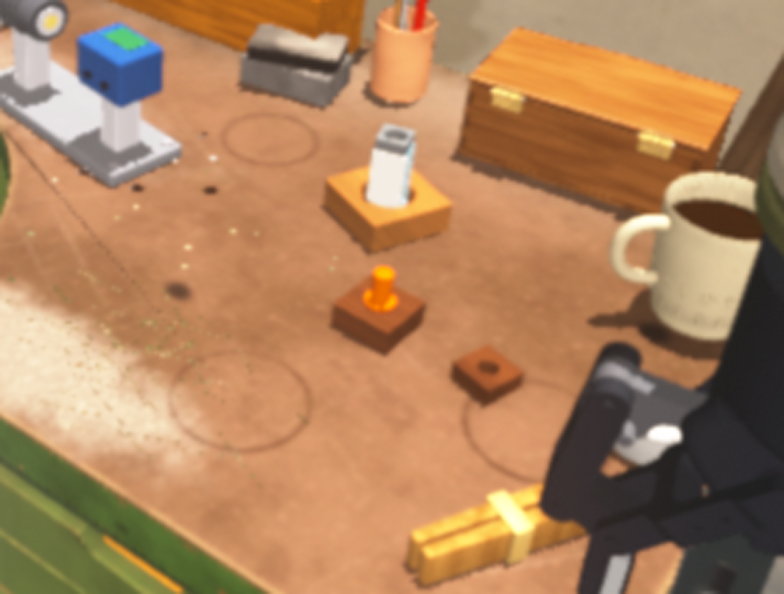

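View pics/t0c.png

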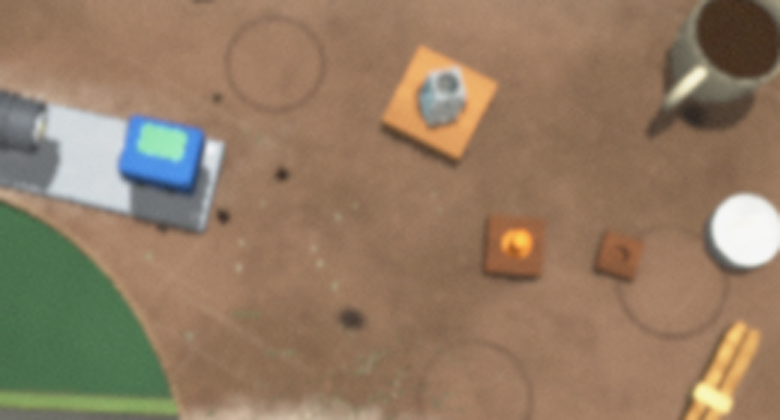

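The scene crop shows the stopper in the larger dark block (crop 382,300), the cell in its brown block (390,165), the meter at the upper left and an empty smaller block (488,370). In the top crop the stopper is at (517,243), the cell collar at (445,85) and the detector head at (162,150).

Run:
```python
from h import *
C={n:cloud(n,np.load(n+"0.npy")) for n in("scene","top")}
I={n:cv2.imread(f"pics/{n}0.png") for n in C}
def near(n,c,rad,z0,z1):
    P=C[n]; return (np.hypot(P[...,0]-c[0],P[...,1]-c[1])<rad)&(P[...,2]>z0)&(P[...,2]<z1)
def rect(p,l):
    q=cv2.minAreaRect(p[:,:2].astype(np.float32)); print(l,len(p),"c",np.round(q[0],1),"sz",np.round(q[1],1),"ang",round(q[2],1),"zmed",round(np.median(p[:,2]),1))
for n in C:
    P=C[n]; hsv=cv2.cvtColor(I[n],cv2.COLOR_BGR2HSV)
    print(n,"bench z",[round(float(np.median(P[near(n,c,15,-30,15)][:,2])),1) for c in((520,-300),(560,-100))])
    for nm,c,rad,z0,z1 in(("stopblock",(460,-276),36,13,25),("stopper grip",(458,-276),20,32,60),("cellblock",(570,-215),52,20,32),("cell collar top",(570,-215),30,73,90),("cell body",(570,-215),30,35,90)):
        m=near(n,c,rad,z0,z1); 
        if m.sum()>5: rect(P[m],nm)
    for nm,m in(("base",(P[...,0]>420)&(P[...,0]<620)&(abs(P[...,1]-40)<160)&(abs(P[...,2]-14)<5)&(hsv[...,1]<60)),("heads",(P[...,0]>420)&(P[...,0]<620)&(abs(P[...,1]-40)<160)&(P[...,2]>108)&(P[...,2]<122)),("blue head",(abs(P[...,1]-40)<160)&(P[...,0]>400)&(P[...,0]<650)&(P[...,2]>66)&(hsv[...,0]>100)&(hsv[...,0]<125)&(hsv[...,1]>130))):
        if m.sum()>5: rect(P[m],nm)
```

```text
scene bench z [1.5, 0.8]
stopblock 397 c [ 461.1 -279.5] sz [46.6 49.9] ang 87.7 zmed 20.8
stopper grip 72 c [ 461.  -279.7] sz [13.2 12.4] ang 45.6 zmed 44.7
cellblock 548 c [ 575.  -215.9] sz [74.5 71.5] ang 66.6 zmed 26.7
cell collar top 105 c [ 575.5 -216.3] sz [26.8 23.8] ang 13.7 zmed 79.6
cell body 330 c [ 574.4 -216.8] sz [30.7 26.4] ang 14.5 zmed 65.1
base 1175 c [523.6  78.4] sz [236.1  77.4] ang 79.0 zmed 14.8
heads 420 c [521.   61.8] sz [184.9  46.6] ang 78.1 zmed 112.2
blue head 492 c [505.2  -2.7] sz [56.2 44.3] ang 79.5 zmed 101.7
top bench z [0.7, 1.4]
stopblock 317 c [ 463.7 -278. ] sz [47.1 46.7] ang 87.2 zmed 20.9
stopper grip 34 c [ 463.  -277.8] sz [12.5 12.7] ang 81.6 zmed 48.1
cellblock 556 c [ 576.9 -213.8] sz [69.8 70.4] ang 64.1 zmed 27.1
cell collar top 84 c [ 577.9 -214.4] sz [26.3 24.7] ang 10.3 zmed 80.3
cell body 177 c [ 577.5 -213.8] sz [26.4 26. ] ang 13.9 zmed 72.3
base 1444 c [519.3  80.1] sz [238.7  93.5] ang 87.2 zmed 14.9
heads 747 c [520.4  63.4] sz [181.8  46.5] ang 80.3 zmed 112.5
blue head 317 c [507.6   0.9] sz [54.8 42.3] ang 79.6 zmed 112.4
```

```bash
python3 - <<'E'
import cv2,numpy as np
a=cv2.imread("pics/scene0.png")[236:300,370:430]; b=cv2.imread("pics/top0.png")[186:246,350:410]
f=lambda x:cv2.resize(x,(390,400),interpolation=cv2.INTER_CUBIC)
cv2.imwrite("pics/z.png",np.hstack([f(a),f(b)]))
E
python3 -m pendant '[[1,0,0,-5,-8.5],[1,0,0,-5,-8.5],[1,0,0,-5,-8.5],[1,0,0,0,-8.5],[1,0,0,0,-8.5],[1,0,0,0,-8.5],[1,0,0,0,-8.5],[1,0,0,0,-8.5],[1,0,0,0,-8.5],[1,0,0,0,-8.5]]' 40
```

```text
time: 2.0
tool_pos: [151.3, -580.6, 246.3]
tcp_rot: [180.0, 0.0, 10.0]
ft_force: [-0.4, 0.4, 0.2]
finger_gap: 85.0
```

View pics/z.png

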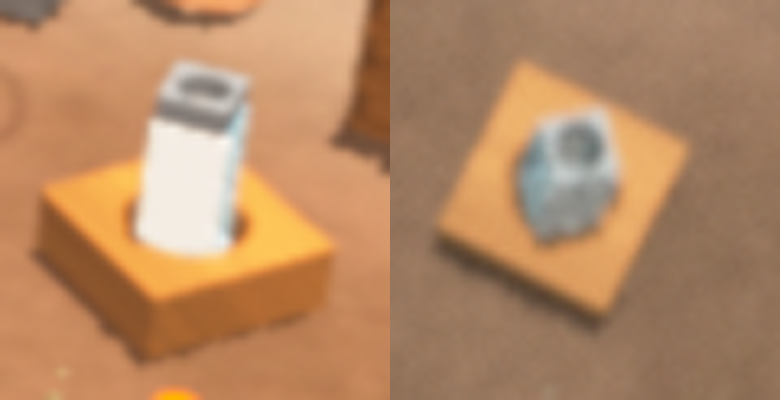

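The left pane (scene) shows an opaque white face towards the camera at (190,180), with blue clear glass on its right edge. That face's normal points along yaw ≈194°, so the frosted faces lie along yaw ≈14°, and the top pane agrees. Next, go above the stopper.

```bash
python3 -m pendant '[[1,35.84,-24.34,0,0],[1,35.84,-24.34,0,0],[1,35.84,-24.34,0,0],[1,35.84,-24.34,0,0],[1,35.84,-24.34,0,0],[1,35.84,-24.34,0,0],[1,35.84,-24.34,0,0],[1,35.84,-24.34,0,0],[1,35.84,-24.34,0,0],[1,35.84,-24.34,0,-3.5]]'
```

```text
time: 3.0
tool_pos: [465.2, -279.5, 246.5]
tcp_rot: [180.0, -0.0, 13.1]
ft_force: [0.2, -1.4, 0.3]
finger_gap: 85.4
```

```bash
python3 -m pendant '[[0.6,0,0,30,0],[0.6,0,0,40,0],[0.6,0,0,40,0],[0.6,0,0,30,0],[0.6,0,0,15,0],[0.6,0,0,0,0],[0.6,0,0,0,0]]'
python3 - <<'E'
from h import *
print(r.sense()["tool_pos"],r.sense()["finger_gap"])
a,d=snap("scene"); b,d2=snap("top"); np.save("scene1.npy",d); np.save("top1.npy",d2)
for n,i,w in(("scene",a,(220,340,340,460)),("top",b,(200,320,340,460))):
    p=proj(n,[[462,-278.7,48],r.sense()["tool_pos"]]); print(n,p.round(1).tolist())
    cv2.imwrite(f"pics/{n}1.png",i)
f=lambda x:cv2.resize(x,(400,400),interpolation=cv2.INTER_CUBIC)
cv2.imwrite("pics/v1.png",np.hstack([f(a[220:340,340:460]),f(b[200:320,340:460])]))
E
```

```text
time: 3.7
tool_pos: [464.7, -281.5, 92.7]
tcp_rot: [179.9, -0.1, 13.1]
ft_force: [0.2, -0.1, 1.3]
finger_gap: 51.0
[ 464.72103849 -281.45895164   92.67801978] 50.9921654924773
scene [[396.1, 300.8], [401.2, 281.5]]
top [[403.7, 259.9], [408.5, 255.3]]
```

View pics/v1.png

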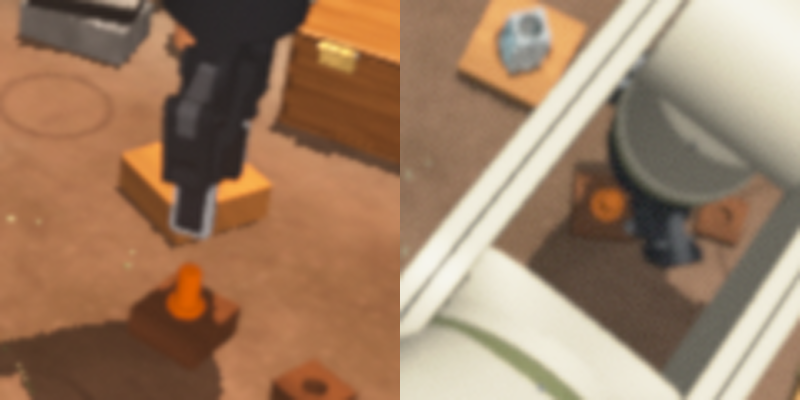

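The left pane shows the near fingertip at (190,225), above and nearly in line with the stopper at (190,290). I'll check the TCP against the depth picture.

Run:
```python
from h import *
t=np.array([464.72,-281.46,92.7]); y=np.radians(13.1)
X=np.array([np.cos(y),np.sin(y)]); Y=np.array([np.sin(y),-np.cos(y)])
P=cloud("scene",np.load("scene1.npy")); m=(np.hypot(P[...,0]-t[0],P[...,1]-t[1])<70)&(P[...,2]>80)&(P[...,2]<135)
p=P[m]; q=p-t; x=q[:,:2]@X; yy=q[:,:2]@Y
for a in range(-10,45,6):
    s=(q[:,2]>=a)&(q[:,2]<a+6)
    for sg,l in((x<0,"-"),(x>0,"+")):
        k=s&sg
        if k.sum()>3: print(a,l,k.sum(),"x",np.percentile(x[k],[5,50,95]).round(1),"y",np.percentile(yy[k],[5,50,95]).round(1))
# stopper now
for n in("scene","top"):
    P=cloud(n,np.load(n+"1.npy")); m=(np.hypot(P[...,0]-462,P[...,1]+278.7)<14)&(P[...,2]>32)&(P[...,2]<60); s=P[m]
    if m.sum()>5: print(n,m.sum(),cv2.minAreaRect(s[:,:2].astype(np.float32)))
```

```text
2 - 11 x [-32.8 -31.6 -30.7] y [-5.8  1.1  8.3]
2 + 7 x [24.3 25.8 27.2] y [ 2.2  5.  10. ]
8 - 23 x [-38.1 -33.2 -28.2] y [-9.2  5.9 12. ]
8 + 17 x [24.  25.9 28. ] y [ 2.7  7.9 11.7]
14 - 34 x [-39.4 -37.2 -31.4] y [-8.6  2.5 11. ]
14 + 15 x [24.1 25.7 29.9] y [ 1.7  6.5 11.7]
20 - 33 x [-40.  -36.4 -30.9] y [-8.6  5.  11.8]
20 + 17 x [24.8 26.2 28.6] y [ 3.2  7.4 11.8]
26 - 39 x [-40.7 -38.6 -28. ] y [-8.6  3.8 11.4]
26 + 14 x [25.1 25.9 30.1] y [ 3.8  8.4 11.8]
32 - 29 x [-40.2 -37.6 -31.2] y [-5.8  2.9 10.4]
32 + 10 x [24.9 26.6 29.5] y [ 8.3 10.5 11.9]
38 - 4 x [-37.6 -31.7 -27. ] y [ 4.2 10.9 11.8]
38 + 7 x [25.6 26.3 30. ] y [-4.3 -1.3  9.5]
scene 72 ((460.8262023925781, -279.4566345214844), (13.606306076049805, 12.468047142028809), 57.53216552734375)
top 35 ((463.4664611816406, -277.65191650390625), (11.634685516357422, 12.452133178710938), 47.855712890625)
```

```bash
python3 -m pendant '[[0.6,-2.9,-4,0,0],[0.6,0,0,20,0],[0.6,0,0,20,0],[0.6,0,0,12,0],[0.6,0,0,0,0],[0.6,0,0,0,0],[0.6,0,0,0,0]]'
```

```text
time: 4.5
tool_pos: [461.1, -278.2, 40.7]
tcp_rot: [179.9, -0.1, 13.1]
ft_force: [0.0, 0.1, 0.9]
finger_gap: 51.3
```

```bash
python3 -m pendant '[[0.6,0,0,9,0],[0.6,0,0,4.5,0],[0.1,0,0,0,0],[0.1,0,0,0,0],[0.05,0,0,0,0],[0.05,0,0,0,0],[0.05,0,0,0,0],[0.05,0,0,0,0]]' 40
```

```text
time: 5.3
tool_pos: [460.4, -277.7, 25.9]
tcp_rot: [180.0, -0.0, 13.1]
ft_force: [0.4, -0.8, -0.4]
finger_gap: 12.5
```

```bash
python3 -m pendant '[[0.05,0,0,-20,0],[0.05,0,0,-30,0],[0.05,0,0,-30,0],[0.05,0,0,-20,0],[0.05,25,-7,0,0],[0.05,35,-10,0,0],[0.05,35,-10,0,0],[0.05,25,-7,0,0],[0.05,5.8,-1.6,0,0],[0.05,0,0,0,0]]'
python3 -m pendant '[[0.05,0,0,0,0],[0.05,0,0,0,0],[0.05,0,0,0,0]]'
python3 - <<'E'
from h import *
print(r.sense()["tool_pos"],r.sense()["finger_gap"])
for n in("scene","top"):
    i,d=snap(n); np.save(n+"2.npy",d); cv2.imwrite(f"pics/{n}2.png",i)
    P=cloud(n,d); h=cv2.cvtColor(i,cv2.COLOR_BGR2HSV)
    m=(np.hypot(P[...,0]-577,P[...,1]+215)<40)&(P[...,2]>90)&(P[...,2]<135)&(h[...,0]>5)&(h[...,0]<22)&(h[...,1]>190)
    if m.sum()>5:
        s=P[m]; print(n,"stopper",m.sum(),cv2.minAreaRect(s[:,:2].astype(np.float32)),s[:,2].min(),s[:,2].max())
    m=(np.hypot(P[...,0]-577,P[...,1]+215)<30)&(P[...,2]>74)&(P[...,2]<85)
    if m.sum()>5: print(n,"collar",m.sum(),cv2.minAreaRect(P[m][:,:2].astype(np.float32)))
    if n=="scene": cv2.imwrite("pics/v2.png",cv2.resize(i[190:300,340:460],(600,550),interpolation=cv2.INTER_CUBIC))
E
```

```text
time: 6.3
tool_pos: [575.1, -213.9, 125.5]
tcp_rot: [-180.0, 0.0, 13.2]
ft_force: [-1.1, -0.6, -1.1]
finger_gap: 12.3
time: 6.6
tool_pos: [574.1, -215.2, 125.9]
tcp_rot: [180.0, 0.0, 13.0]
ft_force: [0.5, -0.4, -1.0]
finger_gap: 12.6
[ 574.068209   -215.16529939  125.88053068] 12.584925771571521
scene stopper 32 ((569.1622924804688, -222.640869140625), (9.329251289367676, 15.79163932800293), 28.24805450439453) 107.89045138792284 123.72823976863225
scene collar 103 ((576.3946533203125, -216.28573608398438), (27.819381713867188, 24.095134735107422), 11.4154052734375)
top collar 43 ((576.1505126953125, -208.96804809570312), (24.828733444213867, 14.351983070373535), 18.715238571166992)
```

View pics/v2.png

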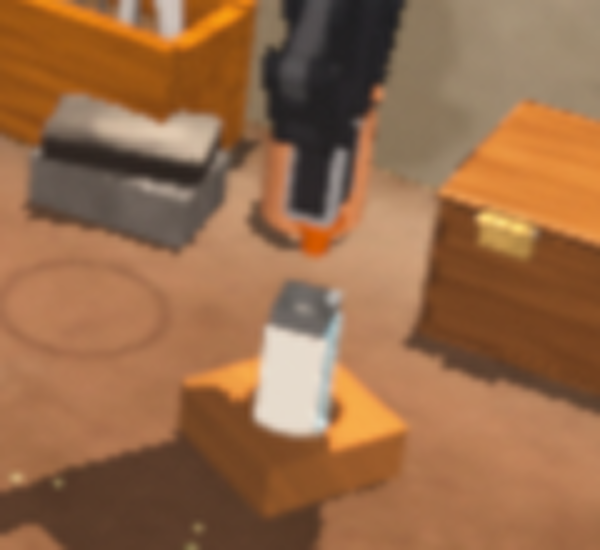

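The stopper hangs at (317,240) under the fingers. The collar is below it, centred at about (305,305), so in line to a few mm. I'll quantify the sideways offset.

Run:
```python
from h import *
i=cv2.imread("pics/scene2.png"); P=cloud("scene",np.load("scene2.npy")); h=cv2.cvtColor(i,cv2.COLOR_BGR2HSV)
e=par("scene")[2]; t=np.array([574.6,-214.9]); f=t-e[:2]; f/=np.linalg.norm(f); L=np.array([-f[1],f[0]])
D=np.hypot(P[...,0]-577,P[...,1]+215)
st=(D<40)&(P[...,2]>100)&(P[...,2]<128)&(h[...,0]>3)&(h[...,0]<24)&(h[...,1]>150)
for a in range(104,128,4):
    s=P[st&(P[...,2]>=a)&(P[...,2]<a+4)]
    if len(s): l=(s[:,:2]-t)@L; g=(s[:,:2]-t)@f; print(a,len(s),"lat",l.min().round(1),l.max().round(1),"depth",np.percentile(g,[5,50]).round(1))
s=P[(D<30)&(abs(P[...,2]-80)<4)]; l=(s[:,:2]-t)@L; c=np.array(cv2.minAreaRect(s[:,:2].astype(np.float32))[0])-t
print("collar lat",c@L,"depth",c@f,"median z",np.median(s[:,2]))
fi=(D<40)&(P[...,2]>127)&(P[...,2]<150)&(h[...,2]<90); s=P[fi]; l=(s[:,:2]-t)@L; print("finger lat",np.percentile(l,[2,98]))
```

```text
104 2 lat 0.1 2.2 depth [-5.1 -5. ]
108 7 lat -7.6 2.4 depth [-6.3 -5.4]
112 9 lat -7.3 2.9 depth [-8.5 -5.9]
116 7 lat -7.1 3.2 depth [-10.9  -6.9]
120 11 lat -12.2 3.5 depth [-12.3 -11. ]
124 4 lat -12.0 -2.5 depth [-11.7  -8.4]
collar lat -2.049993160634579 depth 0.9687998120955548 median z 80.19957327882958
finger lat [-12.077408     8.60343345]
```

```bash
python3 -m pendant '[[0.05,0.7,0,12,0],[0.05,0,0,12,0],[0.05,0,0,4,0],[0.05,0,0,4,0],[0.05,0,0,2,0],[0.05,0,0,0,0],[0.05,0,0,0,0]]'
```

```text
time: 7.4
tool_pos: [575.7, -214.4, 92.2]
tcp_rot: [180.0, -0.0, 13.1]
ft_force: [0.5, -0.8, 0.1]
finger_gap: 12.5
```

```bash
python3 -m pendant '[[0.05,0,0,2,0],[0.05,0,0,2,0],[0.05,0,0,1,0],[0.05,0,0,1,0],[0.05,0,0,0,0],[0.05,0,0,0,0]]'; python3 -m pendant '[[0.05,0,0,1,0],[0.05,0,0,1,0],[0.05,0,0,0,0],[0.05,0,0,0,0]]'
```

```text
time: 8.0
tool_pos: [575.5, -214.3, 85.9]
tcp_rot: [180.0, -0.0, 13.1]
ft_force: [0.1, 0.0, 2.0]
finger_gap: 12.4
time: 8.4
tool_pos: [576.5, -214.8, 85.9]
tcp_rot: [179.9, -0.1, 13.1]
ft_force: [-2.4, 0.8, 11.3]
finger_gap: 12.3
```

```bash
python3 -m pendant '[[0.3,0,0,0,0],[0.5,0,0,0,0],[0.5,0,0,0,0],[0.5,0,0,0,0],[0.5,0,0,-20,0],[0.5,0,0,-30,0],[0.6,0,0,-40,0],[0.6,0,0,-20,0],[0.6,0,0,0,0],[0.6,0,0,0,0]]'
python3 - <<'E'
from h import *
print(r.sense()["tool_pos"])
for n in("scene","top"):
    i,d=snap(n); np.save(n+"3.npy",d); cv2.imwrite(f"pics/{n}3.png",i)
    P=cloud(n,d); h=cv2.cvtColor(i,cv2.COLOR_BGR2HSV); D=np.hypot(P[...,0]-577,P[...,1]+215)
    for nm,a,b in(("body",35,70),("collar",73,83),("flange/grip",83,120),("grip",90,120)):
        m=(D<30)&(P[...,2]>a)&(P[...,2]<b)
        if m.sum()>5: s=P[m]; q=cv2.minAreaRect(s[:,:2].astype(np.float32)); print(n,nm,m.sum(),np.round(q[0],1),np.round(q[1],1),round(q[2],1),"zmax",np.percentile(s[:,2],97).round(1))
    if n=="scene": cv2.imwrite("pics/v3.png",cv2.resize(i[190:300,340:460],(600,550),interpolation=cv2.INTER_CUBIC))
E
```

```text
time: 9.4
tool_pos: [575.6, -214.3, 193.7]
tcp_rot: [180.0, -0.0, 13.1]
ft_force: [-0.6, 0.4, -0.8]
finger_gap: 51.2
[ 575.55497368 -214.32007571  193.73198768]
scene body 192 [ 570.3 -223.7] [20. 36.] 56.0 zmax 69.2
scene collar 69 [ 575.1 -216.2] [27.7 24.7] 14.8 zmax 82.7
scene flange/grip 110 [ 572.4 -218. ] [21.7 20.6] 17.6 zmax 109.6
scene grip 68 [ 574.4 -217.5] [14.9 13.6] 36.5 zmax 109.6
top body 61 [ 570.3 -209.3] [35.1 17.8] 59.6 zmax 68.6
top collar 39 [ 577.3 -214.2] [26.2 23. ] 15.6 zmax 82.2
top flange/grip 73 [ 574.9 -213.9] [21.6 17.2] 65.4 zmax 112.3
top grip 41 [ 577.  -214.4] [12.8 12.3] 82.6 zmax 112.5
```

View pics/v3.png

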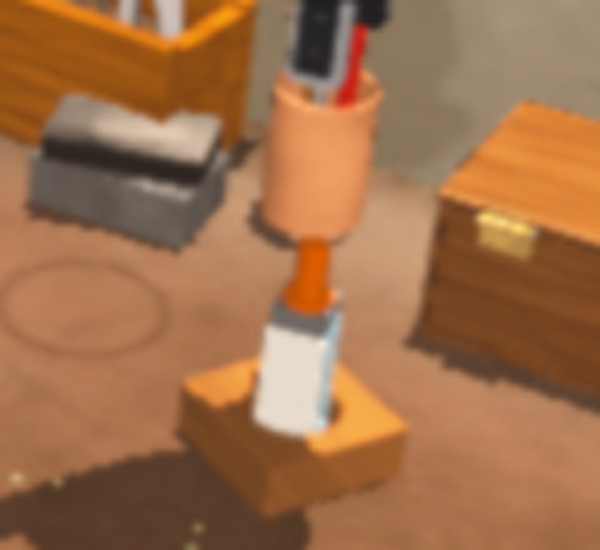

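The stopper sits upright on the collar at (312,270) with no gap, and its top at z≈109 matches the 108 expected. Now the cell yaw comes from its frosted face, and the meter axis needs fixing.

Run:
```python
from h import *
for k in "023":
    P=cloud("scene",np.load(f"scene{k}.npy")); h=cv2.cvtColor(cv2.imread(f"pics/scene{k}.png"),cv2.COLOR_BGR2HSV)
    m=(np.hypot(P[...,0]-576,P[...,1]+215)<26)&(P[...,2]>36)&(P[...,2]<66)&(h[...,2]>190)&(h[...,1]<35)
    p=P[m]; c=np.median(p,0); 
    for _ in range(3):
        A=np.c_[p[:,1]-c[1],p[:,2]-c[2],np.ones(len(p))]; s,*_=np.linalg.lstsq(A,p[:,0],rcond=None); res=p[:,0]-A@s; p=p[abs(res)<2]
    print(k,len(p),"yaw",np.degrees(np.arctan2(-s[0],1)),"tilt",s[1],"face c",p.mean(0).round(1))
for n in("scene","top"):
  for k in "03":
    P=cloud(n,np.load(f"{n}{k}.npy")); I=cv2.imread(f"pics/{n}{k}.png"); h=cv2.cvtColor(I,cv2.COLOR_BGR2HSV)
    m=(P[...,0]>420)&(P[...,0]<620)&(abs(P[...,1]-60)<140)&(P[...,2]>107)&(P[...,2]<120)
    for nm,q in(("all",m),("det",m&(P[...,1]<62)),("lamp",m&(P[...,1]>62))):
        if q.sum()>5: b=cv2.minAreaRect(P[q][:,:2].astype(np.float32)); print(n,k,nm,q.sum(),np.round(b[0],1),np.round(b[1],1),round(b[2],1))
```

```text
0 73 yaw 22.89250344731921 tilt 0.01754593389563297 face c [ 564.4 -217.7   51.7]
2 93 yaw 15.019728364645369 tilt 0.021035261533313587 face c [ 565.1 -220.    51.7]
3 94 yaw 16.441692132749345 tilt 0.0072503229621077026 face c [ 565.  -220.1   51.2]
scene 0 all 449 [521.2  61. ] [186.3  46.6] 77.8
scene 0 det 305 [507.8  -1. ] [59.4 46.6] 77.8
scene 0 lamp 144 [530.2 123.8] [60.1 36.1] 79.5
scene 3 all 448 [516.8  61.5] [186.   47.4] 81.0
scene 3 det 309 [508.2  -1.6] [59.7 47.4] 77.4
scene 3 lamp 139 [530.6 123. ] [59.1 32.8] 73.1
top 0 all 791 [520.4  63.3] [182.1  46.5] 80.3
top 0 det 516 [510.   2.] [57.7 46.5] 80.3
top 0 lamp 275 [531.3 125.1] [56.5 34.6] 80.7
top 3 all 782 [520.5  63.2] [182.5  46.1] 80.2
top 3 det 515 [510.    1.9] [58.1 46.1] 80.2
top 3 lamp 267 [531.4 125.3] [56.4 34.1] 79.3
```

```bash
python3 -m pendant '[[0.6,0,0,20,-0.9],[0.6,0,0,20,0],[0.6,0,0,0,0]]'
python3 - <<'E'
from h import *
for n in("scene","top"):
    P=cloud(n,np.load(n+"0.npy")); D=np.hypot(P[...,0]-575,P[...,1]+215)
    for a,b in((30,85),(85,110),(110,400)):
        m=(D>35)&(D<200)&(P[...,2]>a)&(P[...,2]<b)
        if m.sum()>3: j=np.argmin(np.where(m,D,1e9)); print(n,a,b,m.sum(),D.flat[j].round(),P.reshape(-1,3)[j].round())
E
```

```text
time: 9.8
tool_pos: [572.4, -212.9, 148.2]
tcp_rot: [-179.7, 0.4, 14.0]
ft_force: [0.0, 0.8, -0.2]
finger_gap: 51.1
scene 30 85 2910 42.0 [ 582. -256.   31.]
scene 85 110 184 184.0 [ 576. -399.   87.]
scene 110 400 47 187.0 [ 740. -126.  112.]
top 30 85 2291 35.0 [ 596. -186.   32.]
top 85 110 106 153.0 [ 727. -234.   86.]
top 110 400 38 193.0 [526. -29. 111.]
```

```bash
python3 -m pendant '[[0.6,0,0,20,0],[0.6,0,0,20,0],[0.6,0,0,0,0],[0.6,0,0,0,0],[0.6,0,0,0,0],[0.6,0,0,0,0]]'
```

```text
time: 10.4
tool_pos: [576.3, -214.7, 115.4]
tcp_rot: [179.9, -0.1, 14.0]
ft_force: [0.1, 0.0, 0.5]
finger_gap: 51.1
```

```bash
python3 -m pendant '[[0.6,-0.5,0,18,0],[0.6,0,0,20,0],[0.6,0,0,20,0],[0.6,0,0,10,0],[0.6,0,0,3,0],[0.6,0,0,0,0],[0.6,0,0,0,0],[0.6,0,0,0,0]]'
```

```text
time: 11.2
tool_pos: [575.9, -214.8, 44.2]
tcp_rot: [179.9, -0.1, 14.0]
ft_force: [0.2, 0.0, 0.0]
finger_gap: 51.2
```

```bash
python3 -m pendant '[[0.45,0,0,0,0],[0.35,0,0,0,0],[0.25,0,0,0,0],[0.2,0,0,0,0],[0.2,0,0,0,0],[0.2,0,0,0,0],[0.2,0,0,0,0],[0.2,0,0,0,0]]' 40
```

```text
time: 12.0
tool_pos: [575.2, -214.6, 43.3]
tcp_rot: [180.0, -0.0, 14.0]
ft_force: [-1.2, 0.3, 5.7]
finger_gap: 25.7
```

```bash
python3 -m pendant '[[0.15,0,0,-5,0],[0.15,0,0,-10,0],[0.15,0,0,-15,0],[0.15,0,0,-20,0],[0.15,0,0,-20,0],[0.15,0,0,-20,0],[0.15,0,0,-20,0],[0.15,0,0,-20,0],[0.15,0,0,-10,0],[0.15,0,0,0,0]]'
```

```text
time: 13.0
tool_pos: [576.2, -215.0, 185.8]
tcp_rot: [179.8, -0.2, 14.0]
ft_force: [0.4, -0.5, 0.0]
finger_gap: 25.3
```

```bash
python3 -m pendant '[[0.15,0,0,-5,6],[0.15,0,0,-5,6],[0.15,0,0,-5,6],[0.15,0,0,0,6],[0.15,0,0,0,0]]'; python3 -m pendant '[[0.15,-5,-13,0,0],[0.15,-10,-26,0,0],[0.15,-14,-36,0,0],[0.15,-15,-38,0,0],[0.15,-15,-38,0,0],[0.15,-15,-38,0,0],[0.15,-14,-36,0,0],[0.15,-10,-26,0,0],[0.15,-5.6,-12.6,0,0],[0.15,0,0,0,0]]'; python3 -m pendant '[[0.15,0,0,0,0],[0.15,0,0,0,0],[0.15,0,0,0,0]]'
python3 - <<'E'
from h import *
print(r.sense()["tool_pos"])
for n in("scene","top"):
    i,d=snap(n); np.save(n+"4.npy",d); cv2.imwrite(f"pics/{n}4.png",i)
a=cv2.imread("pics/scene4.png")[150:290,210:350]; b=cv2.imread("pics/top4.png")[160:300,190:330]
f=lambda x:cv2.resize(x,(400,400),interpolation=cv2.INTER_CUBIC); cv2.imwrite("pics/v4.png",np.hstack([f(a),f(b)]))
E
```

```text
time: 13.5
tool_pos: [574.5, -214.2, 196.7]
tcp_rot: [-180.0, 0.1, -10.1]
ft_force: [-0.2, 0.4, -1.3]
finger_gap: 25.4
time: 14.5
tool_pos: [517.8, 65.1, 197.4]
tcp_rot: [-180.0, 0.0, -9.7]
ft_force: [0.5, -0.2, -1.4]
finger_gap: 25.1
time: 14.8
tool_pos: [518.9, 62.2, 197.7]
tcp_rot: [180.0, 0.0, -10.1]
ft_force: [-0.2, -0.4, 0.1]
finger_gap: 25.1
[518.90364734  62.15930794 197.67714959]
```

View pics/v4.png

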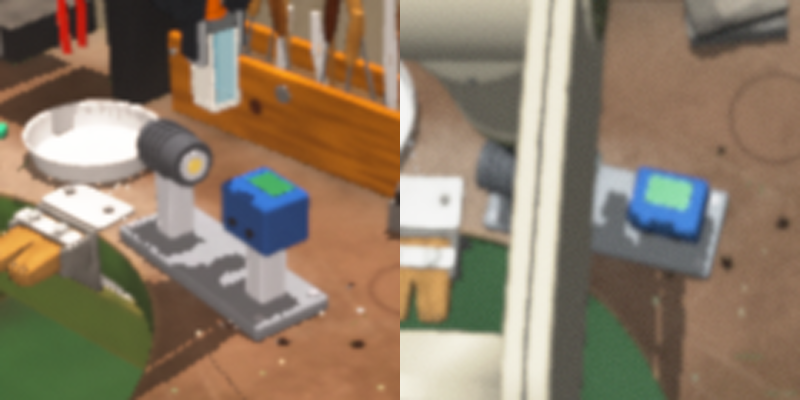

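The left pane shows the cell held upright at about (220,60), frosted wall left and clear face right towards the detector, above the gap between lamp (175,155) and detector (265,210). I'll check its centre against the heads in the scene depth.

Run:
```python
from h import *
P=cloud("scene",np.load("scene4.npy")); D=np.hypot(P[...,0]-519,P[...,1]-62)
m=(D<30)&(P[...,2]>150)&(P[...,2]<190); p=P[m]
y=np.radians(-10); X=np.array([np.cos(y),np.sin(y)]); Y=np.array([-np.sin(y),np.cos(y)])
mid=np.array([519.1,61.1])  # beam in scene-camera frame
for z in range(150,200,8):
    s=p[(p[:,2]>=z)&(p[:,2]<z+8)]
    if len(s)>3: q=(s[:,:2]-mid); print(z,len(s),"x",np.percentile(q@X,[3,50,97]).round(1),"y",np.percentile(q@Y,[3,50,97]).round(1))
q=cv2.minAreaRect(p[:,:2].astype(np.float32)); print(q, p[:,2].min())
# inner faces / sides of heads, meter axes
m=(D<115)&(P[...,2]>70)&(P[...,2]<120); q=P[m]; a=(q[:,:2]-mid)@X; b=(q[:,:2]-mid)@Y
for l,k in(("det",b<-15),("lamp",b>15)): print(l,"x",np.percentile(a[k],[1,99]).round(1),"y",np.percentile(b[k],[1,99]).round(1))
```

```text
158 25 x [-13.2  -6.8  11. ] y [-15.  -12.2   9.7]
166 57 x [-13.2  -7.   12.7] y [-15.9 -12.4   9.9]
174 51 x [-13.8  -9.6  10.6] y [-15.7 -12.7   9.9]
182 55 x [-13.3  -9.7  11.1] y [-15.3 -11.5  11.8]
((511.9111022949219, 55.1579704284668), (21.268157958984375, 36.34476852416992), 32.1805534362793) 160.99061157051648
det x [-24.5  20.2] y [-92.8 -34.3]
lamp x [-20.2  19.5] y [31.3 91.3]
```

Centred within about 1 mm on both axes, underside at z≈161. Lower 100 mm.

```bash
python3 -m pendant '[[0.15,0,0,8,0],[0.15,0,0,14,0],[0.15,0,0,14,0],[0.15,0,0,14,0],[0.15,0,0,14,0],[0.15,0,0,14,0],[0.15,0,0,12,0],[0.15,0,0,7,0],[0.15,0,0,3,0],[0.15,0,0,0,0]]'; python3 -m pendant '[[0.15,0,0,0,0],[0.15,0,0,0,0],[0.15,0,0,0,0],[0.15,0,0,0,0],[0.15,0,0,0,0]]'
python3 - <<'E'
from h import *
print(r.sense()["tool_pos"])
i,d=snap("scene"); cv2.imwrite("pics/v5.png",cv2.resize(i[150:290,210:350],(560,560),interpolation=cv2.INTER_CUBIC))
P=cloud("scene",d); h=cv2.cvtColor(i,cv2.COLOR_BGR2HSV); D=np.hypot(P[...,0]-519,P[...,1]-61)
y=np.radians(-10); X=np.array([np.cos(y),np.sin(y)]); Y=np.array([-np.sin(y),np.cos(y)])
p=P[(D<24)&(P[...,2]>50)&(P[...,2]<95)]; q=p[:,:2]-[519.1,61.1]
print(len(p),"x",np.percentile(q@X,[2,50,98]).round(1),"y",np.percentile(q@Y,[2,50,98]).round(1),"zmin",p[:,2].min())
s=P[(D<30)&(P[...,2]>138)&(h[...,0]<20)&(h[...,1]>180)]; print("stopper",len(s),s.mean(0) if len(s) else "")
E
```

```text
time: 15.9
tool_pos: [518.6, 63.2, 97.5]
tcp_rot: [180.0, 0.0, -10.0]
ft_force: [-0.1, -0.3, -0.8]
finger_gap: 25.5
time: 16.4
tool_pos: [518.9, 63.2, 98.0]
tcp_rot: [-180.0, -0.0, -10.0]
ft_force: [-0.5, -0.5, -1.1]
finger_gap: 25.2
[518.86076915  63.17936385  98.00372589]
107 x [-14.5 -11.9  -5.1] y [-14.3  -5.   13.4] zmin 61.959283769955164
stopper 58 [515.56094872  55.84165067 149.06351347]
```

View pics/v5.png

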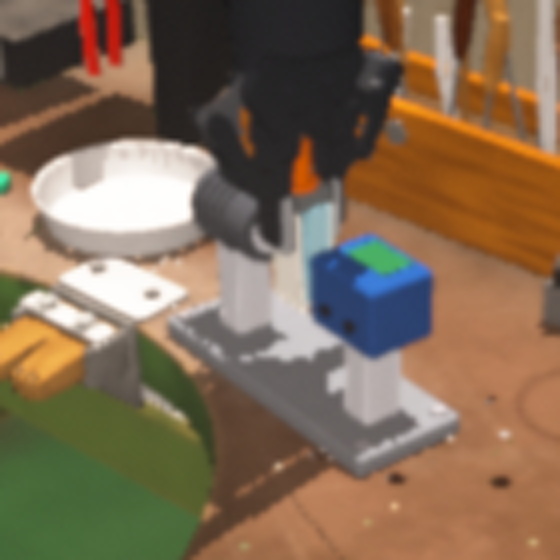

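The cell hangs in the gap at (305,250) with the stopper on top at (305,170). It is clear of both heads, upright and steady, so I'll hand in.

```bash
python3 -c "
from bench import hand_in
print(hand_in())"
```

```text
the job is handed in; nothing more can be done
None
```

I seated the stopper in the cell's mouth and let go. I then gripped the cell by its frosted faces (40 N, gap 25.2 mm), lifted it out and lowered it between the meter heads. The job was handed in at about 16.5 s with the cell still held there; no verdict was reported.

What the last checks showed:
- **Stopper:** it met an 11 N stop at the expected height. Before the lift, its top read z≈109 in the scene camera and 112 in the top camera, against 108 expected. I put the top camera's reading down to edge noise. The last picture still shows it in the cell's mouth.
- **Cell in the beam:** it was centred within about 2 mm across and along the beam. The underside is at z≈61, so the beam crosses about 29 mm up. The jaws are at yaw −10.0°, and the beam lies within about half a degree of square to that. Wrist force was about 1 N, so nothing was pressing on the cell.
- **Where readings disagreed:** the two cameras differed by about 2.5 mm in absolute position, so I worked with relative positions and the measured tool position. The cell's yaw before gripping read between 10° and 23°, mostly 14–16°; I gripped at 14°, and the jaws closed on the cell's full 26 mm width.
- **Not checked:** I did not re-measure the bystanders. None showed as disturbed in the pictures I viewed.

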